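# Go / no-go check of a mould guide bushing

## Task

Take the smaller of the two plug gauges from the wooden rack and check the smaller of the two upper guide bushings in the standing mould half: slide the go end (the longer one) fully home until the handle's shoulder sits on the bushing face, draw it out, turn the gauge end for end, then hold the no-go end squarely and centrally against the mouth of the same bore for a good second with a light push of 5 to 10 newtons, to confirm that it is refused. Never force the gauge or let it jam hard, and disturb nothing else on the bench. Then lay the gauge gently back in its empty bay of the rack and let go.

Things in the scene. Friction and masses are not known exactly. Their poses are not given: they have to be found in the camera images.
- gauge: The smaller double-ended plug gauge: a loose rigid bar, 0.26 to 0.40 kg, lying level in a bay of the rack. Origin mid-handle on its axis; +x along the axis to the go end. Handle eight-sided, 30 mm across flats, 80 mm long (x -40 to 40), one pair of flats upright (facing +y and -y). Go end: cylinder, 22 mm diameter, x 40 to 72 mm, rim chamfered 1.5 mm. No-go end: cylinder, 25 mm diameter, x -40 to -56.
- gauge_shoulder (a point): The handle's end face on the go side (gauge x +40 mm), on the axis; it is wider than the bore and stops the go end when fully in. Axes as the gauge's.
- gauge_nogo_face (a point): Centre of the flat end face of the no-go end (gauge x -56 mm). Axes as the gauge's.
- bush_small: The smaller upper guide bushing: bronze ring, 36 mm outer diameter, flush in an upper corner of the mould's parting face (left or right varies). Plain level bore, 23 mm diameter, at least 45 mm deep, with a sharp-edged mouth. Origin at the centre of the mouth, in the plane of the face, 112 mm above the bench; +x straight out of the bore, +z up.
- bush_large: The larger upper guide bushing (bore 31 mm, ring 46 mm) in the other upper corner, not to be checked. Origin and axes as for the smaller one.
- mould: Dark steel mould half standing on its edge, fixed: 200 wide, 140 high, 150 mm deep, clamp plate at its back 230 mm wide; a lifting eye on top, 61 mm behind the parting face, reaches 180 mm above the bench. Origin at bench level under the middle of the parting face; +x out of the face. Upper bushings at y -72 and +72 mm, 28 mm below the top; two lower bushings are not used.
- rack: Fixed wooden gauge rack: base board 120 x 214 x 12 mm; two cheeks (10 mm thick, at x -31 and +31, 52 mm clear between them, 50 mm high) carry each gauge's handle in 45-degree notches. Origin at bench level under its middle; gauges lie along its x, their axis 47 mm above the bench. A handle lowered into a bay slides to the bay's middle.
- bay_left (a point): Rest point of a gauge's origin in the bay at the rack's +y side (y +55 mm, 47 mm up). Axes as the rack's. The smaller gauge starts in one bay, the larger one in the other, each within 4 mm along x.
- bay_right (a point): The same for the bay at the rack's -y side (y -55 mm).
- gauge_big: Bystander: the larger plug gauge, same handle, go end 29 mm diameter and 36 mm long, no-go end 32 mm diameter; it lies in the other bay and stays there. Origin at the middle of its handle.
- casting_a: Bystander, loose: cross-shaped aluminium casting with four bosses, 106 mm across, 18 mm high.
- casting_b: Bystander, loose: channel-shaped aluminium casting 90 x 60 x 30 mm.
- pillar: Bystander, loose: steel guide pillar standing upright, 40 mm diameter foot, 85 mm high.
- spare_bush: Bystander, loose: spare bronze bushing standing upright, 42 mm diameter, 45 mm high.
- hammer: Bystander, loose: hammer lying on the bench.
- hex_key: Bystander, loose: L-shaped hex key 110 mm long lying on the bench.
Things that resemble listed ones, but are neither listed nor needed, are in the scene too. What is shaped like the gauge but purple is not meant.

How it is judged:
By the outcome, as a careful person would: the job done as asked, in the order asked, and still so for the second after the job is handed in, with the robot touching nothing.
It also fails if it takes over 72 s, if anything falls off the work surface, if the arm or the gripper's body presses on something with over 40 N, if the wrist force passes 120 N, or if a joint passes its speed limit or range.

## Robot

A 7-joint arm with a two-finger parallel gripper is mounted at the origin on the work surface. World frame = base frame: x ahead of the robot, y to its left, z up, the work surface at z = 0. Lengths are in m, angles in rad, forces in N, time in s.
With the tool pointing down it reaches from about 0.35 to 0.9 m from the base axis. Payload 7.2 kg.
Tool frame: the origin (TCP) lies at the very end of the fingers, on their centre line; the grasp point (between the pads) lies manip.grip_point_offset behind it (manip.grip_point_offset is the distance from the TCP to the grasp point, in m); y points along the fingers, x is the direction in which the jaws open and shut, and the axes are right-handed (so a half turn about y gives the same grasp; the last joint's range is limited). The gripper opens to 88 mm and grips with 3 to 60 N. Pads are 20 mm wide; open, the fingers measure 115 mm over their backs; the gripper's body (75 mm by 178 mm) begins 61 mm behind the grasp point.
Start: joints at [-1.364, 0.411, -0.013, 1.596, 0.006, 1.134, -0.082], TCP at [0.17, 0.602, 0.223] pointing down, gripper open.
Joint ranges: [-2.95, 2.95], [-0.29, 1.99], [-1.47, 1.44], [0.14, 2.54], [-1.03, 4.17], [0.13, 1.85], [-2.86, 2.86]. Speed limits (rad/s): [2.39, 2.39, 3.01, 3.01, 3.14, 3.14, 3.14].

## Interface

Orientations are given as [roll, pitch, yaw] about the fixed x, y, z axes, in that order (R = Rz(yaw) Ry(pitch) Rx(roll)).
In Python, from workcell import manip gives the robot as it stands. Calls block until the motion is done:
- manip.reach(position, orientation): joint-space move of the TCP to a pose.
- manip.move_straight(position, v=0.15, orientation=None): straight line of the TCP; orientation=None keeps the orientation; v is the mean speed in m/s.
- manip.move_joints(angles): joint-space move.
- manip.move_gripper(opening, squeeze=None): finger opening in m; squeeze is the grip in N (None keeps the last); returns when the fingers have stopped.
- manip.wait(seconds).
- manip.solve_ik(position, orientation): joint angles nearest the present ones, or None.
- manip.read_state(): the state.
- manip.grab_frame(name): name is "scene" or "side" or "wrist"; returns (picture, depth): 420x560x3 uint8, red, green, blue; 420x560 float32, m along the optical axis (not along the pixel's ray), 0 where there is no reading.
- manip.get_calibration(name): a dict with "vertical_fov" (degrees; the focal length in pixels is half the picture's height over the tangent of half this angle, whatever the lens; pixels are square), "cx", "cy" (the principal point, pixels), "pose" (4x4, takes a point from camera to world coordinates); the wrist camera has in their place "tool_from_camera" (4x4, takes a point from camera to tool coordinates, whose origin is the TCP and whose axes are the tool frame's). Camera axes: x right, y up, looking along -z (the intrinsics and any distortion apply to the point x, -y, -z); pixel columns grow to the right and rows downward; lengths in m; the calibration is good to about 2 mm. A picture is of the moment at which its call begins: read the wrist's pose just before it. get_calibration takes no time and is no camera call.
A pose or a line that the arm cannot do raises manip.PlanningError and nothing moves.
- manip.finish_job(): hands the job in, once; it reports no verdict.
The state is a dict: "time_s": time; "joints": joint angles; "joint_vel": joint speeds; "tau": joint torques, N m; "tcp_pos": TCP position; "orientation": TCP orientation; "force": force on the tool from outside, world axes, zero at the start; "moment": the same for the moment, N m; "opening": finger opening in m.
Only numpy, scipy, OpenCV 4.12 (cv2) and the standard library are available. Lean on these libraries where they do the work, as an engineer would, in place of code of your own. Each camera call takes 0.05 s, during which the arm holds its last target.

## Working session

There is one attempt and no reset: what is moved stays moved. The work goes in short steps, each a Python script; the robot and the scene stay as the last script left them, time stands still between calls to the robot, and variables do not carry over. Pictures are saved under pics/ and viewed, and the job is handed in when it is done.

```bash
ls; mkdir -p pics; python3 - <<'E'
from workcell import manip
import cv2, numpy as np
print(manip.read_state(), manip.grip_point_offset)
for n in ("scene","side","wrist"):
    p,d=manip.grab_frame(n); cv2.imwrite(f"pics/{n}0.png",p[:,:,::-1]); np.save(f"pics/{n}0d.npy",d); np.save(f"pics/{n}0p.npy",p)
    print(n,manip.get_calibration(n),(d>0).mean())
E
```

```text
pics
{'time_s': 0.0, 'joints': array([-1.36420112,  0.41187497, -0.01271925,  1.59706179,  0.00562163,
        1.13426336, -0.08221232]), 'joint_vel': array([ 2.30207077e-03,  2.04120795e-03,  1.50758297e-03,  5.19522989e-04,
        2.69209862e-05,  2.30200398e-03, -5.01663316e-04]), 'tau': array([-8.64199865e-04, -5.87960529e+01,  6.41262922e-01, -2.91073036e+01,
       -5.37986727e-02,  1.82573567e-02,  1.33669732e-04]), 'tcp_pos': array([0.1695    , 0.60105255, 0.2218173 ]), 'orientation': array([-1.57092435e+00,  1.56649202e-03,  1.29602922e+00]), 'force': array([ 0.18996101, -0.78549438, -0.56394626]), 'moment': array([-0.01257118,  0.04236345,  0.03982054]), 'opening': 0.08784642369710172} 0.0187
scene {'vertical_fov': 52.979994419616894, 'cx': 275.5430998932123, 'cy': 201.29925148692635, 'pose': array([[ 0.69474357, -0.57785218,  0.42827355,  0.99855805],
       [ 0.71920586,  0.56525398, -0.40401841, -0.51701508],
       [-0.0086204 ,  0.58870604,  0.80830124,  0.99986379],
       [ 0.        ,  0.        ,  0.        ,  1.        ]])} 0.995829081632653
side {'vertical_fov': 48.374593823451605, 'cx': 282.47772628777693, 'cy': 210.81407762260616, 'pose': array([[ 0.72864257,  0.38053964, -0.56944674, -0.11347401],
       [-0.68476934,  0.38890048, -0.61631759, -0.7394024 ],
       [-0.01307517,  0.8390149 ,  0.54395132,  0.67884644],
       [ 0.        ,  0.        ,  0.        ,  1.        ]])} 0.995969387755102
wrist {'vertical_fov': 62.3635832774237, 'cx': 278.8035440594066, 'cy': 210.61358799384524, 'tool_from_camera': array([[ 9.99999138e-01,  1.16494651e-03, -6.04985174e-04,
        -7.92282719e-04],
       [-8.85504950e-04,  2.58443443e-01, -9.66025984e-01,
        -1.62618610e-01],
       [-9.69014151e-04,  9.66025688e-01,  2.58444252e-01,
         6.88935935e-02],
       [ 0.00000000e+00,  0.00000000e+00,  0.00000000e+00,
         1.00000000e+00]])} 0.9959056122448979
```

View pics/scene0.png

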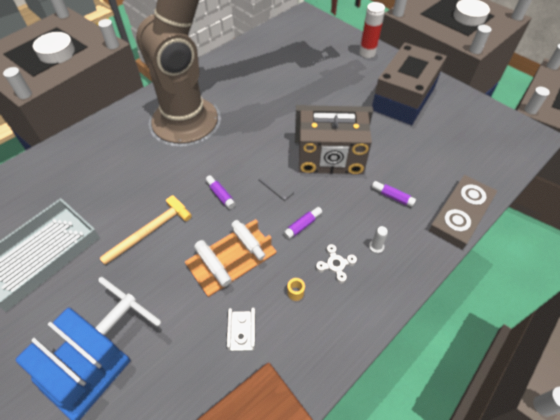

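View pics/side0.png

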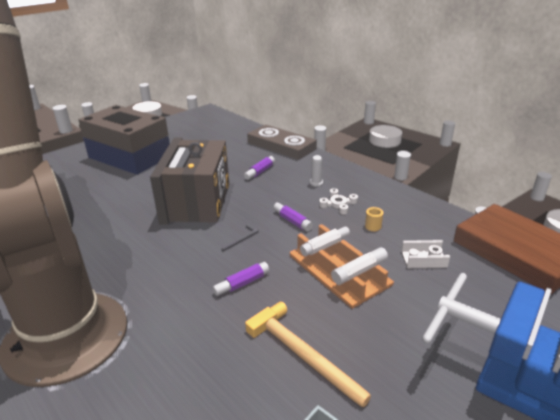

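View pics/wrist0.png

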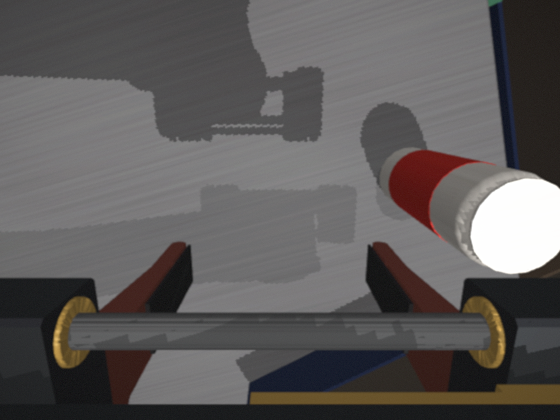

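```bash
cat > h.py <<'E'
import numpy as np, cv2
from workcell import manip
def cam(n):
    c=manip.get_calibration(n); f=210/np.tan(np.radians(c['vertical_fov'])/2); return c,f
def pose(n,tp=None):
    c,f=cam(n)
    return c['pose'] if 'pose' in c else tp@c['tool_from_camera']
def cloud(n,d,T=None):
    c,f=cam(n); T=c['pose'] if T is None else T
    v,u=np.mgrid[:420,:560]
    P=np.stack([(u-c['cx'])/f*d,-(v-c['cy'])/f*d,-d],-1)
    return P@T[:3,:3].T+T[:3,3]
def ray(n,uv,z,T=None):
    c,f=cam(n); T=c['pose'] if T is None else T
    uv=np.atleast_2d(uv).astype(float)
    r=np.stack([(uv[:,0]-c['cx'])/f,-(uv[:,1]-c['cy'])/f,-np.ones(len(uv))],-1)@T[:3,:3].T
    return T[:3,3]+r*((z-T[2,3])/r[:,2])[:,None]
def rpy(R):
    from scipy.spatial.transform import Rotation as Ro
    return Ro.from_matrix(R).as_euler('xyz')
def toolT():
    from scipy.spatial.transform import Rotation as Ro
    s=manip.read_state(); T=np.eye(4); T[:3,:3]=Ro.from_euler('xyz',s['orientation']).as_matrix(); T[:3,3]=s['tcp_pos']; return T
E
python3 - <<'E'
from h import *
for n,(u,v,w,h) in {'scene':(170,190,140,110),'side':(270,200,150,110)}.items():
    p=cv2.imread(f'pics/{n}0.png'); cv2.imwrite(f'pics/{n}0rack.png',cv2.resize(p[v:v+h,u:u+w],None,fx=5,fy=5,interpolation=3))
p=cv2.imread('pics/scene0.png'); cv2.imwrite('pics/scene0m.png',cv2.resize(p[90:190,270:400],None,fx=6,fy=6,interpolation=3))
for n in('scene','side'):
    d=np.load(f'pics/{n}0d.npy'); X=cloud(n,d)
    m=(np.abs(X[...,2])<.02)&(X[...,0]>0)&(X[...,0]<1)
    print(n,'bench z',np.median(X[...,2][m]),np.percentile(X[...,2][m],[5,95]))
    q={'scene':[(334,118),(300,147),(372,150),(210,262),(248,240),(335,157)],'side':[(190,160),(325,240),(360,265)]}[n]
    for a in q: print(a,X[a[1],a[0]].round(3))
E
```

```text
scene bench z 0.0003613642226252267 [-0.0030426   0.01062022]
(334, 118) [0.458 0.228 0.161]
(300, 147) [0.439 0.111 0.112]
(372, 150) [0.54  0.344 0.002]
(210, 262) [ 0.521 -0.295  0.06 ]
(248, 240) [ 0.54  -0.184  0.06 ]
(335, 157) [0.518 0.178 0.08 ]
side bench z 0.0008017929010032399 [-0.00143635  0.01194389]
(190, 160) [0.445 0.211 0.14 ]
(325, 240) [ 0.523 -0.188  0.057]
(360, 265) [ 0.51  -0.298  0.058]
```

View pics/scene0rack.png

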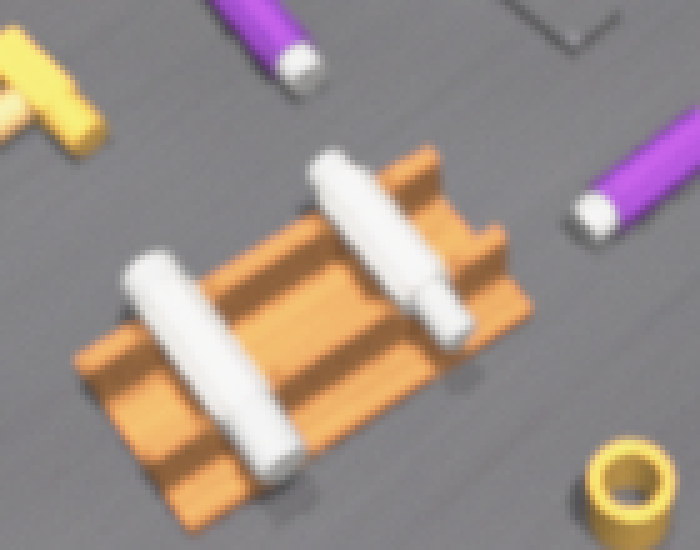

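View pics/side0rack.png

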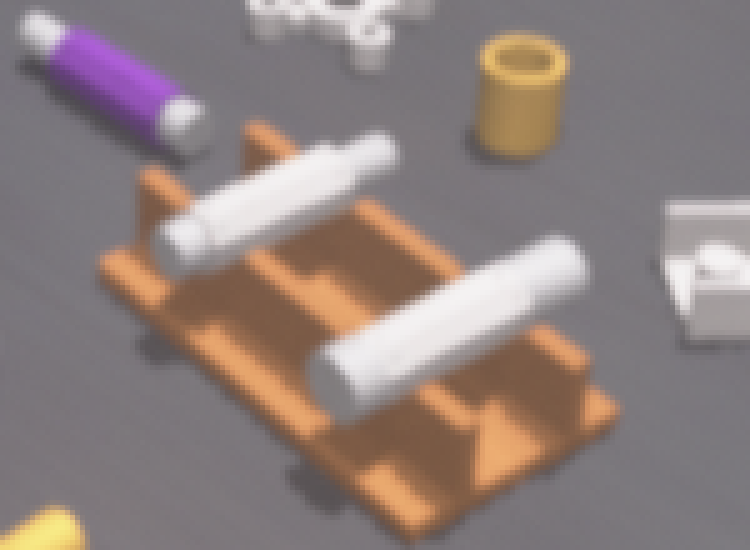

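View pics/scene0m.png

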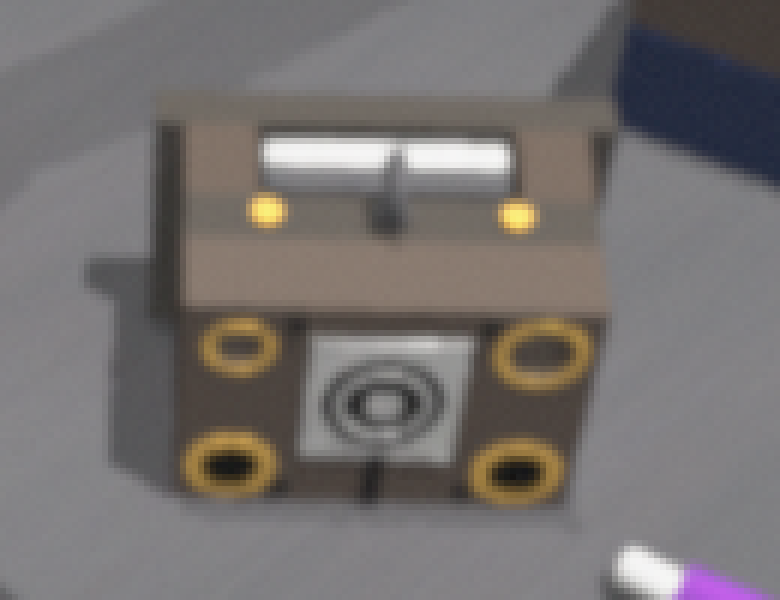

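```bash
cat > m0.py <<'E'
from h import *
for n in('scene','side'):
    p=np.load(f'pics/{n}0p.npy'); d=np.load(f'pics/{n}0d.npy'); X=cloud(n,d)
    hsv=cv2.cvtColor(p,cv2.COLOR_RGB2HSV)
    # orange rack: board/cheek
    ora=(hsv[...,0]>8)&(hsv[...,0]<20)&(hsv[...,1]>110)&(hsv[...,2]>90)
    reg=(X[...,0]>.4)&(X[...,0]<.66)&(X[...,1]>-.42)&(X[...,1]<-.08)&(X[...,2]<.08)
    r=ora&reg
    c,s,a=cv2.minAreaRect(X[r][:,:2].astype(np.float32)); print(n,'rack rect',np.round(c,4),np.round(s,4),a,r.sum())
    # white gauges
    g=(hsv[...,1]<60)&(hsv[...,2]>120)&reg&(X[...,2]>.03)
    nl,lab,st,ce=cv2.connectedComponentsWithStats(g.astype(np.uint8))
    for i in range(1,nl):
        if st[i,4]<60: continue
        Q=X[lab==i]; top=Q[Q[:,2]>.05]
        vx,vy,x0,y0=cv2.fitLine(top[:,:2].astype(np.float32),2,0,.01,.01).ravel()
        t=(Q[:,:2]-[x0,y0])@[vx,vy]; 
        print(' gauge',ce[i].round(1),st[i,4],'mid',np.round([x0,y0],4),'ang',np.degrees(np.arctan2(vy,vx)).round(2),'len',np.ptp(t).round(4),'ends',(np.array([x0,y0])+np.outer([t.min(),t.max()],[vx,vy])).round(4).tolist(),'zmax',np.percentile(Q[:,2],98).round(4))
    # mould face
    reg=(X[...,0]>.40)&(X[...,0]<.62)&(X[...,1]>.06)&(X[...,1]<.30)&(X[...,2]>.02)&(X[...,2]<.15)
    Q=X[reg]
    # ransac for vertical plane facing +x,-y
    rng=np.random.default_rng(0);best=0
    A=Q[(Q[:,2]<.132)]
    for _ in range(500):
        b=A[rng.choice(len(A),2)]; e=b[1,:2]-b[0,:2]
        if np.hypot(*e)<.08: continue
        nn=np.array([-e[1],e[0]])/np.hypot(*e); k=np.abs((A[:,:2]-b[0,:2])@nn)<.0015
        if k.sum()>best: best=k.sum();B=A[k]
    cc=B[:,:2].mean(0); w,V=np.linalg.eigh(np.cov((B[:,:2]-cc).T)); nn=V[:,0]; nn=nn*np.sign(nn@[1,-1])
    e=np.array([-nn[1],nn[0]]); t=(B[:,:2]-cc)@e
    print(' face n',nn.round(4),'yaw',np.degrees(np.arctan2(nn[1],nn[0])).round(2),'pts',best,'mid',(cc+e*(np.percentile(t,.5)+np.percentile(t,99.5))/2).round(4),'width',np.ptp(t).round(3))
    br=(hsv[...,0]>12)&(hsv[...,0]<32)&(hsv[...,1]>110)&(hsv[...,2]>70)&reg&(np.abs((X[...,:2]-cc)@nn)<.02)
    cs,_=cv2.findContours(br.astype(np.uint8),cv2.RETR_EXTERNAL,cv2.CHAIN_APPROX_NONE)
    cal,f=cam(n);T=cal['pose']
    for k in cs:
        if len(k)<12: continue
        el=cv2.fitEllipse(k); u,v=el[0]
        rr=T[:3,:3]@np.array([(u-cal['cx'])/f,-(v-cal['cy'])/f,-1]); s=((cc-T[:2,3])@nn)/(rr[:2]@nn); P=T[:3,3]+s*rr
        print(' bush',np.round([u,v],1),np.round(el[1],1),P.round(4),'size mm',(el[1][1]/f*s*1000).round(1),'along',((P[:2]-cc)@e).round(4))
E
python3 m0.py
```

```text
scene rack rect [ 0.5173 -0.2313] [0.2183 0.1298] 82.06257629394531 2255
 gauge [247.4 239.2] 495 mid [ 0.5341 -0.1822] ang -7.47 len 0.1303 ends [[0.4679, -0.1735], [0.5971, -0.1904]] zmax 0.0647
 gauge [212.4 262.9] 633 mid [ 0.5234 -0.2909] ang -7.73 len 0.1369 ends [[0.4542, -0.2815], [0.5898, -0.2999]] zmax 0.0649
 face n [ 0.6907 -0.7231] yaw -46.31 pts 911 mid [0.5118 0.1767] width 0.2
 bush [355.9 167.2] [ 7.7 14.5] [0.5643 0.2269 0.0336] size mm 43.5 along 0.0713
 bush [308.1 165.8] [ 7.8 14.4] [0.4605 0.1278 0.0345] size mm 43.5 along -0.0722
 bush [359.9 148.7] [10.7 16.3] [0.564  0.2267 0.1145] size mm 46.5 along 0.071
 bush [309.4 147.4] [ 9.  12.2] [0.4601 0.1273 0.1148] size mm 34.8 along -0.0728
side rack rect [ 0.518  -0.2356] [0.2148 0.1187] 82.60498809814453 1958
 gauge [323.5 240.6] 652 mid [ 0.5248 -0.1851] ang -8.05 len 0.1301 ends [[0.4673, -0.1769], [0.5962, -0.1952]] zmax 0.0644
 gauge [358.5 265.3] 879 mid [ 0.5127 -0.2944] ang -8.41 len 0.1345 ends [[0.4531, -0.2856], [0.5862, -0.3052]] zmax 0.0644
 face n [ 0.6869 -0.7267] yaw -46.61 pts 455 mid [0.5113 0.1757] width 0.206
 bush [217.7 204.6] [1.8 9.3] [0.4582 0.1256 0.0377] size mm 24.0 along -0.0558
```

```bash
cat >> h.py <<'E'
N=np.array([.6888,-.7249,0]); N/=np.linalg.norm(N)
E=np.array([-N[1],N[0],0])
def look(target,e,dist,roll=0):
    """tool pose so that wrist camera looks at target: elevation e, horizontally along -N"""
    c=manip.get_calibration('wrist')['tool_from_camera']
    d=-N*np.cos(e)-np.array([0,0,1])*np.sin(e)
    z=-d; x=np.cross([0,0,1],z); x/=np.linalg.norm(x); y=np.cross(z,x)
    Rc=np.stack([x,y,z],1)
    R=Rc@c[:3,:3].T; U,_,V=np.linalg.svd(R); R=U@V
    p=np.array(target)-dist*d - R@c[:3,3]
    return p,rpy(R)
def down(gy,flip=0):
    return [-np.pi/2,0,(gy+np.pi/2+flip*np.pi+np.pi)%(2*np.pi)-np.pi]
E
python3 - <<'E'
from h import *
off=manip.grip_point_offset
for e in (25,35,45,55):
  for dist in(.2,.25,.3):
    p,o=look([.512,.177,.112],np.radians(e),dist); q=manip.solve_ik(p,o); print(e,dist,p.round(3),None if q is None else np.round(q,2))
gy=np.radians(-7.8); my=np.arctan2(N[1],N[0])
b=np.array([.4605,.1275,.112])
for fl in(0,1):
  print('flip',fl)
  for nm,P,y in (('grasp',np.array([.523,-.183,.047]),gy),('go',b+N*.04,my+np.pi),('nogo',b+N*.056,my),('pre',b+N*.13,my+np.pi),('pren',b+N*.12,my)):
    q=manip.solve_ik(P-[0,0,off],down(y,fl)); print(nm,np.round(down(y,fl),2),None if q is None else np.round(q,2))
E
```

```text
25 0.2 [0.535 0.153 0.1  ] [ 0.19  1.16 -0.22  1.26 -0.67  1.85  0.97]
25 0.25 [0.567 0.121 0.122] [ 0.41  1.26 -0.63  1.13 -0.4   1.84  0.7 ]
25 0.3 [0.598 0.088 0.143] None
35 0.2 [0.536 0.152 0.106] [ 0.06  1.04 -0.01  1.34 -0.71  1.8   1.06]
35 0.25 [0.565 0.123 0.135] [ 0.21  1.06 -0.22  1.22 -0.59  1.83  0.91]
35 0.3 [0.593 0.093 0.164] [ 0.41  1.15 -0.63  1.08 -0.34  1.85  0.66]
45 0.2 [0.537 0.152 0.112] [-0.11  0.94  0.23  1.42 -0.78  1.75  1.15]
45 0.25 [0.561 0.126 0.148] [-0.07  0.93  0.25  1.33 -0.76  1.84  1.11]
45 0.3 [0.585 0.101 0.183] [ 0.21  0.94 -0.22  1.2  -0.52  1.81  0.86]
55 0.2 [0.536 0.152 0.118] [-0.18  0.83  0.28  1.5  -0.73  1.62  1.13]
55 0.25 [0.556 0.132 0.159] [-0.18  0.82  0.35  1.42 -0.74  1.73  1.11]
55 0.3 [0.576 0.111 0.2  ] [-0.16  0.81  0.37  1.33 -0.73  1.82  1.08]
flip 0
grasp [-1.57  0.    1.43] [-0.13  0.58  0.5   1.97 -0.43  0.7   2.07]
go [-1.57  0.   -2.38] [-1.17  0.71  1.26  2.08 -0.84  0.99 -1.84]
nogo [-1.57  0.    0.76] [-0.63  0.39  0.45  2.04 -0.24  0.76  0.73]
pre [-1.57  0.   -2.38] [-0.96  0.81  1.25  1.96 -0.89  1.08 -1.69]
pren [-1.57  0.    0.76] [-0.53  0.46  0.48  1.95 -0.29  0.8   0.87]
flip 1
grasp [-1.57  0.   -1.71] [-0.37  0.71  0.87  1.98 -0.75  0.81 -0.77]
go [-1.57  0.    0.76] [-0.65  0.38  0.43  2.06 -0.23  0.75  0.69]
nogo [-1.57  0.   -2.38] [-1.13  0.73  1.26  2.06 -0.85  1.01 -1.81]
pre [-1.57  0.    0.76] [-0.52  0.47  0.49  1.93 -0.29  0.81  0.89]
pren [-1.57  0.   -2.38] [-0.99  0.8   1.25  1.97 -0.89  1.07 -1.71]
```

```bash
python3 - <<'E'
from h import *
s=manip.read_state()
manip.move_straight([.17,.6,.40],v=.3)
p,o=look([.512,.177,.112],np.radians(45),.3)
manip.reach(p+[0.05,-0.05,.15],o)
manip.move_straight(p,v=.25)
manip.wait(.3)
T=toolT(); np.save('pics/w1T.npy',T)
P,d=manip.grab_frame('wrist'); cv2.imwrite('pics/w1.png',P[:,:,::-1]); np.save('pics/w1d.npy',d); np.save('pics/w1p.npy',P)
s=manip.read_state(); print(s['time_s'],s['tcp_pos'],p,s['orientation'],o,s['force'])
E
```

```text
Traceback (most recent call last):
workcell.PlanningError: the arm cannot take that pose within its joint ranges
```

```bash
python3 - <<'E'
from h import *
s=manip.read_state(); print(s['time_s'],s['tcp_pos'],s['joints'].round(2))
for e,dist in ((45,.3),(50,.3),(55,.3),(55,.27)):
  p,o=look([.512,.177,.112],np.radians(e),dist); q=manip.solve_ik(p,o);print(e,dist,p.round(3),q is not None and np.round(q,2))
  for dz in (.05,.1,.15,.2):
   for h in(0,-.05,.04):
    q=manip.solve_ik(p+[h,-h,dz],o)
    if q is not None: print('   ',dz,h,np.round(q,2))
E
```

```text
0.8917 [0.16986506 0.59962473 0.39880797] [-1.37  0.33  0.    1.32 -0.    1.5  -0.08]
45 0.3 [0.585 0.101 0.183] [ 0.21  0.94 -0.22  1.2  -0.52  1.81  0.86]
    0.05 0 [ 0.31  0.91 -0.43  1.17 -0.43  1.83  0.72]
    0.05 -0.05 [ 0.04  0.78 -0.01  1.38 -0.67  1.81  0.92]
    0.1 0 [ 0.48  0.97 -0.84  1.11 -0.24  1.84  0.47]
    0.1 -0.05 [ 0.16  0.74 -0.22  1.33 -0.6   1.82  0.78]
    0.15 -0.05 [ 0.28  0.73 -0.43  1.28 -0.54  1.85  0.64]
    0.2 -0.05 [ 0.47  0.79 -0.84  1.21 -0.38  1.84  0.4 ]
50 0.3 [0.581 0.106 0.192] [-0.03  0.86  0.19  1.27 -0.69  1.84  1.03]
    0.05 0 [ 0.19  0.82 -0.22  1.22 -0.51  1.81  0.8 ]
    0.05 -0.05 [-0.11  0.72  0.19  1.42 -0.72  1.81  0.98]
    0.05 0.04 [ 0.47  1.03 -0.84  1.02 -0.12  1.85  0.5 ]
    0.1 0 [ 0.3   0.81 -0.43  1.17 -0.43  1.85  0.67]
    0.1 -0.05 [ 0.02  0.67 -0.01  1.37 -0.65  1.82  0.85]
    0.15 -0.05 [ 0.14  0.64 -0.22  1.31 -0.59  1.85  0.71]
    0.2 -0.05 [ 0.36  0.68 -0.63  1.23 -0.45  1.85  0.49]
55 0.3 [0.576 0.111 0.2  ] [-0.17  0.82  0.4   1.33 -0.75  1.83  1.1 ]
    0.05 0 [-0.06  0.75  0.19  1.29 -0.66  1.84  0.96]
  
[... 337 characters left out ...]
76]
    0.2 -0.05 [ 0.35  0.62 -0.63  1.24 -0.41  1.82  0.48]
55 0.27 [0.564 0.123 0.176] [-0.2   0.82  0.4   1.39 -0.76  1.78  1.12]
    0.05 0 [-0.2   0.77  0.4   1.36 -0.75  1.84  1.07]
    0.05 -0.05 [-0.41  0.73  0.62  1.53 -0.84  1.82  1.15]
    0.05 0.04 [ 0.09  0.82 -0.01  1.19 -0.55  1.82  0.9 ]
    0.1 0 [ 0.04  0.7  -0.01  1.29 -0.58  1.81  0.85]
    0.1 -0.05 [-0.29  0.63  0.4   1.48 -0.75  1.82  1.  ]
    0.1 0.04 [ 0.3   0.82 -0.43  1.12 -0.36  1.83  0.68]
    0.15 0 [ 0.16  0.67 -0.22  1.23 -0.51  1.84  0.72]
    0.15 -0.05 [-0.16  0.57  0.19  1.42 -0.69  1.83  0.86]
    0.2 0 [ 0.45  0.77 -0.84  1.13 -0.24  1.85  0.4 ]
    0.2 -0.05 [ 0.1   0.54 -0.22  1.33 -0.57  1.83  0.66]
```

```bash
python3 - <<'E'
from h import *
my=np.arctan2(N[1],N[0])
p,o=look([.512,.177,.112],np.radians(50),.3)
manip.reach([.62,.03,.34],down(my+np.pi,1))
manip.reach(p,o)
manip.wait(.3)
T=toolT(); np.save('pics/w1T.npy',T)
P,d=manip.grab_frame('wrist'); cv2.imwrite('pics/w1.png',P[:,:,::-1]); np.save('pics/w1d.npy',d); np.save('pics/w1p.npy',P)
s=manip.read_state(); print(s['time_s'],s['tcp_pos'],p,s['orientation'],o,s['force'])
E
```

```text
4.5917 [0.58096757 0.10688434 0.19383468] [0.58084969 0.10557998 0.19206851] [-0.61412026 -0.00232649  0.76359498] [-6.11253833e-01 -2.85375212e-04  7.61149156e-01] [-0.51145578  0.28264716 -0.01404783]
```

View pics/w1.png

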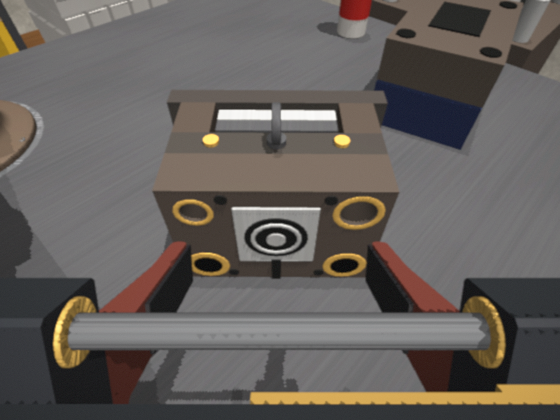

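```bash
cat > m1.py <<'E'
from h import *
import sys
def bush(tag):
    T=np.load(f'pics/{tag}T.npy'); p=np.load(f'pics/{tag}p.npy'); d=np.load(f'pics/{tag}d.npy')
    Tc=T@manip.get_calibration('wrist')['tool_from_camera']
    X=cloud('wrist',d,Tc); hsv=cv2.cvtColor(p,cv2.COLOR_RGB2HSV)
    br=(hsv[...,0]>12)&(hsv[...,0]<32)&(hsv[...,1]>110)&(hsv[...,2]>70)&(X[...,2]>.01)&(X[...,2]<.136)&(d>.15)
    br[280:]=0
    cs,_=cv2.findContours(br.astype(np.uint8),cv2.RETR_EXTERNAL,cv2.CHAIN_APPROX_NONE)
    out=[]
    for k in cs:
        if len(k)<30: continue
        el=cv2.fitEllipse(k); 
        P=ray('wrist',el[0],.112,Tc)[0]
        m=np.zeros(br.shape,np.uint8); cv2.drawContours(m,[k],-1,1,-1); Q=X[(m>0)&br]
        print('el',np.round(el[0],1),np.round(el[1],1),'P@z112',P.round(4),'depth ring mean',Q.mean(0).round(4), 'ext z',np.ptp(Q[:,2]).round(4))
        out.append((el,P,Q))
    # face plane from depth
    nn=N[:2]; reg=(X[...,2]>.02)&(X[...,2]<.13)&(np.abs((X[...,:2]-[.512,.177])@nn)<.006)&(np.abs((X[...,:2]-[.512,.177])@E[:2])<.099)
    Q=X[reg]; c=Q.mean(0); w,V=np.linalg.eigh(np.cov((Q-c).T)); n=V[:,0]*np.sign(V[:,0]@N); print('plane n',n.round(4),'yaw',np.degrees(np.arctan2(n[1],n[0])).round(2),'pt',c.round(4),'rms',np.sqrt(w[0]),reg.sum())
    top=(X[...,2]>.13)&(X[...,2]<.148)&((X[...,:2]-[.512,.177])@nn<-.01)&((X[...,:2]-[.512,.177])@nn>-.05)
    print('top z',np.median(X[top][:,2]))
    return out
if __name__=='__main__': bush(sys.argv[1])
E
python3 m1.py w1
```

```text
el [344.3 263.6] [21.1 45. ] P@z112 [0.5852 0.1776 0.112 ] depth ring mean [0.5642 0.2254 0.032 ] ext z 0.0411
el [208.9 262.8] [21.5 41.5] P@z112 [0.5087 0.105  0.112 ] depth ring mean [0.4624 0.129  0.0324] ext z 0.0413
el [192.5 211.9] [25.4 41.7] P@z112 [0.458  0.1277 0.112 ] depth ring mean [0.4593 0.1271 0.1137] ext z 0.0374
el [358.6 212.4] [32.5 53.2] P@z112 [0.563  0.2279 0.112 ] depth ring mean [0.5638 0.2262 0.1145] ext z 0.0465
plane n [ 0.6882 -0.7255  0.0029] yaw -46.51 pt [0.5121 0.176  0.0822] rms 0.001550143530349393 13141
top z 0.1407604640725615
```

```bash
python3 - <<'E'
from h import *
gy=np.radians(-7.8)
manip.move_straight([.63,.02,.30],v=.3)
manip.reach([.523,-.183,.20],down(gy,1))
manip.wait(.3)
T=toolT(); np.save('pics/w2T.npy',T)
P,d=manip.grab_frame('wrist'); cv2.imwrite('pics/w2.png',P[:,:,::-1]); np.save('pics/w2d.npy',d); np.save('pics/w2p.npy',P)
s=manip.read_state(); print(s['time_s'],s['tcp_pos'],s['orientation'],down(gy,1),s['joints'].round(2),s['force'])
E
```

```text
Traceback (most recent call last):
workcell.PlanningError: the arm cannot follow that straight line within its joint ranges
```

```bash
python3 - <<'E'
from h import *
gy=np.radians(-7.8); my=np.arctan2(N[1],N[0])
manip.reach([.62,.03,.30],down(my+np.pi,1))
manip.reach([.523,-.183,.20],down(gy,1))
manip.wait(.3)
T=toolT(); np.save('pics/w2T.npy',T)
P,d=manip.grab_frame('wrist'); cv2.imwrite('pics/w2.png',P[:,:,::-1]); np.save('pics/w2d.npy',d); np.save('pics/w2p.npy',P)
s=manip.read_state(); print(s['time_s'],s['tcp_pos'],s['orientation'],down(gy,1),s['joints'].round(2),s['force'])
E
```

```text
7.225 [ 0.52313343 -0.18278247  0.20008061] [-1.57061091e+00  1.95181241e-04 -1.70633790e+00] [-1.5707963267948966, 0, np.float64(-1.7069320084504547)] [-0.46  0.43  0.95  1.84 -0.4   1.07 -1.06] [ 0.67185675  0.20146592 -0.16257738]
```

View pics/w2.png

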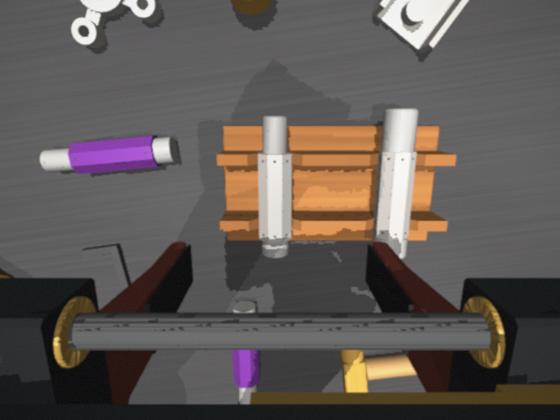

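```bash
cat > m2.py <<'E'
from h import *
import sys
def gauge(tag,held=False):
    T=np.load(f'pics/{tag}T.npy'); p=np.load(f'pics/{tag}p.npy'); d=np.load(f'pics/{tag}d.npy')
    Tc=T@manip.get_calibration('wrist')['tool_from_camera']
    X=cloud('wrist',d,Tc); hsv=cv2.cvtColor(p,cv2.COLOR_RGB2HSV)
    g=((hsv[...,1]<50)&(hsv[...,2]>110)&(X[...,2]>.035)&(X[...,2]<.075)); g[:,:200]=0; g[:,340:]=0; g[262:]=0
    n,lab,st,ce=cv2.connectedComponentsWithStats(g.astype(np.uint8)); i=1+np.argmax(st[1:,4]); m=lab==i
    print('bbox',st[i])
    L=[];W=[]
    for v in range(st[i,1]+3,st[i,1]+st[i,3]-3,2):
        u=np.flatnonzero(m[v]); 
        zz=X[v,int(u.mean()),2]
        P=ray('wrist',[[u.min()-.5,v],[u.max()+.5,v]],.047,Tc); L.append(P.mean(0)[:2]); W.append((v,np.linalg.norm(P[1]-P[0]).round(4),zz.round(4)))
    L=np.array(L); print(W)
    f=cv2.fitLine(L.astype(np.float32),2,0,.01,.01).ravel(); ang=np.degrees(np.arctan2(f[1],f[0])); print('axis pt',f[2:],'ang',ang, 'mod180',(ang+90)%180-90)
    Q=X[m]; t=(Q[:,:2]-f[2:])@f[:2]; sg=np.sign(f[0]); t*=sg; dr=f[:2]*sg
    print('ends',f[2:]+dr*t.min(),f[2:]+dr*t.max(),'len',np.ptp(t),'origin est from nogo',f[2:]+dr*(t.min()+.056),'from go',f[2:]+dr*(t.max()-.072))
gauge(sys.argv[1])
E
python3 m2.py w2
```

```text
bbox [ 258  116   34  142 4029]
[(119, np.float64(0.0211), np.float64(0.0585)), (121, np.float64(0.0211), np.float64(0.0583)), (123, np.float64(0.0212), np.float64(0.0584)), (125, np.float64(0.0212), np.float64(0.0593)), (127, np.float64(0.0212), np.float64(0.0581)), (129, np.float64(0.0213), np.float64(0.0597)), (131, np.float64(0.0213), np.float64(0.0575)), (133, np.float64(0.0204), np.float64(0.0582)), (135, np.float64(0.0205), np.float64(0.0588)), (137, np.float64(0.0205), np.float64(0.058)), (139, np.float64(0.0205), np.float64(0.0587)), (141, np.float64(0.0206), np.float64(0.0587)), (143, np.float64(0.0206), np.float64(0.0589)), (145, np.float64(0.0206), np.float64(0.059)), (147, np.float64(0.0206), np.float64(0.0588)), (149, np.float64(0.0207), np.float64(0.0574)), (151, np.float64(0.0207), np.float64(0.0586)), (153, np.float64(0.0298), np.float64(0.0582)), (155, np.float64(0.0307), np.float64(0.0634)), (157, np.float64(0.0307), np.float64(0.0624)), (159, np.float64(0.0308), np.float64(0.0633)), (161, np.float64(0.0308), np.float64(0.0632)), (163, np.float64(0.0309), np.float6
[... 1643 characters left out ...]
27)), (235, np.float64(0.0307), np.float64(0.0642)), (237, np.float64(0.0308), np.float64(0.0625)), (239, np.float64(0.0289), np.float64(0.0616)), (241, np.float64(0.0212), np.float64(0.0627)), (243, np.float64(0.0184), np.float64(0.059)), (245, np.float64(0.0242), np.float64(0.0591)), (247, np.float64(0.0233), np.float64(0.059)), (249, np.float64(0.0214), np.float64(0.0596)), (251, np.float64(0.0185), np.float64(0.0598)), (253, np.float64(0.0185), np.float64(0.0594))]
axis pt [ 0.5334594  -0.18087472] ang -7.568475 mod180 -7.568474
ends [ 0.46956273 -0.17238486] [ 0.59644115 -0.18924301] len 0.12799348131349148 origin est from nogo [ 0.52507487 -0.17976068] from go [ 0.52506841 -0.17975982]
```

```bash
python3 - <<'E'
from h import *
gy=np.radians(-7.6); o=down(gy,1)
manip.move_gripper(.06)
G=np.array([.525,-.180,.047]); off=manip.grip_point_offset
manip.move_straight(G+[0,0,.02],v=.25,orientation=o)
manip.move_straight(G-[0,0,off],v=.06)
manip.wait(.3); f0=manip.read_state()['force']
manip.move_gripper(0.0,5); manip.wait(.2)
s=manip.read_state(); y=np.array([-np.sin(gy),np.cos(gy),0])
print(s['time_s'],f0.round(2),s['force'].round(2),'lat',y@(s['force']-f0),s['tcp_pos'],s['opening'],s['orientation'],o)
T=toolT(); np.save('pics/w3T.npy',T)
P,d=manip.grab_frame('wrist'); cv2.imwrite('pics/w3.png',P[:,:,::-1]); np.save('pics/w3d.npy',d); np.save('pics/w3p.npy',P)
E
```

```text
10.4 [-0.7  -0.03 -0.05] [0.52 2.64 1.07] lat 2.806968948668097 [ 0.52504662 -0.17963102  0.02827978] 0.03002611667816393 [-1.57093705e+00  5.16374656e-04 -1.70322240e+00] [-1.5707963267948966, 0, np.float64(-1.7034413499464653)]
```

View pics/w3.png

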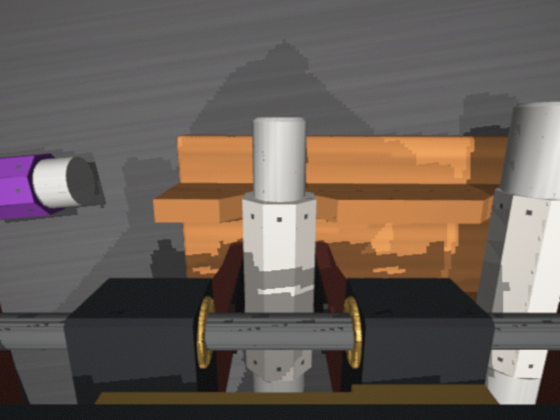

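```bash
cat >> h.py <<'E'
def shot(tag):
    T=toolT(); np.save(f'pics/{tag}T.npy',T)
    P,d=manip.grab_frame('wrist'); cv2.imwrite(f'pics/{tag}.png',P[:,:,::-1]); np.save(f'pics/{tag}d.npy',d); np.save(f'pics/{tag}p.npy',P)
E
python3 - <<'E'
from h import *
gy=np.radians(-7.6); o=down(gy,1); y=np.array([-np.sin(gy),np.cos(gy),0]); off=manip.grip_point_offset
s=manip.read_state(); 
c=np.array([.525,-.180,.047-off])+y*.0004
manip.move_straight(c,v=.02); s=manip.read_state(); print((s['force']).round(2),s['tcp_pos'])
c=c+y*.0003
manip.move_gripper(0.0,35); manip.move_straight(c,v=.02);s=manip.read_state(); print(s['force'].round(2),s['tcp_pos'],s['opening'])
manip.move_straight(c+[0,0,.06],v=.1); manip.wait(.3)
s=manip.read_state(); print(s['time_s'],s['force'].round(2),s['moment'].round(3),s['tcp_pos'],s['orientation'],s['opening'])
shot('w4')
E
```

```text
[ 0.8   2.25 -0.17] [ 0.52507941 -0.17963847  0.02830439]
[ 0.32  0.71 -0.31] [ 0.52505414 -0.17966309  0.02828605] 0.029712882209653815
12.2167 [ 0.08  0.21 -2.96] [ 0.016  0.164 -0.019] [ 0.52480565 -0.17932752  0.08785018] [-1.57163592e+00 -1.56789697e-04 -1.70355816e+00] 0.029799301706647442
```

View pics/w4.png

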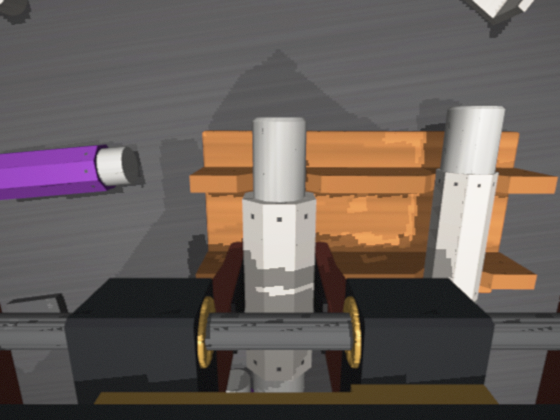

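```bash
cat >> h.py <<'E'
MY=np.radians(-46.48); N=np.array([np.cos(MY),np.sin(MY),0]); E=np.array([-N[1],N[0],0]); Z=np.array([0,0,1.])
B=np.array([.4597,.1274,.112]); OFF=manip.grip_point_offset
from scipy.spatial.transform import Rotation as Ro
def cmd(a,e=0,z=0,base=.04):
    """TCP target: gauge origin a m further out than base along N, lateral e, height z"""
    return B+N*(base+a)+E*e+Z*z-Z*OFF
def dec(s=None,base=.04):
    s=s or manip.read_state(); r=s['tcp_pos']+Z*OFF-B; f=s['force']
    oe=(Ro.from_euler('xyz',s['orientation']).as_matrix())
    return np.array([(r@N-base)*1e3,(r@E)*1e3,r[2]*1e3]).round(2),np.array([f@N,f@E,f[2]]).round(2),s['moment'].round(3),oe[:,1].round(4)
E
python3 - <<'E'
from h import *
o=down(MY+np.pi,1)
s=manip.read_state()
manip.move_straight(s['tcp_pos']+[0,0,.09],v=.3)
t=cmd(.062); manip.reach(t+[0,0,.08]+0.02*N,o)
manip.move_straight(t,v=.15,orientation=o); manip.wait(.4)
s=manip.read_state(); print(s['time_s'],*dec(s),s['orientation'],o,s['joints'].round(2),s['opening'])
shot('w5')
for n in('scene','side'):
    P,d=manip.grab_frame(n); cv2.imwrite(f'pics/{n}5.png',P[:,:,::-1])
    np.save(f'pics/{n}5d.npy',d); np.save(f'pics/{n}5p.npy',P)
p=cv2.imread('pics/scene5.png'); cv2.imwrite('pics/scene5c.png',cv2.resize(p[70:200,260:420],None,fx=5,fy=4.6,interpolation=3)[:,:800])
E
```

```text
15.3667 [62.2   0.21  0.43] [ 0.15 -0.01 -2.53] [-0.05   0.022 -0.028] [ 8.e-04  2.e-04 -1.e+00] [-1.57117824e+00 -7.26505938e-04  7.59500569e-01] [-1.5707963267948966, 0, np.float64(0.7595672904679311)] [-0.42  0.42  0.29  1.97 -0.16  0.78  0.72] 0.029734722837566573
```

View pics/scene5c.png

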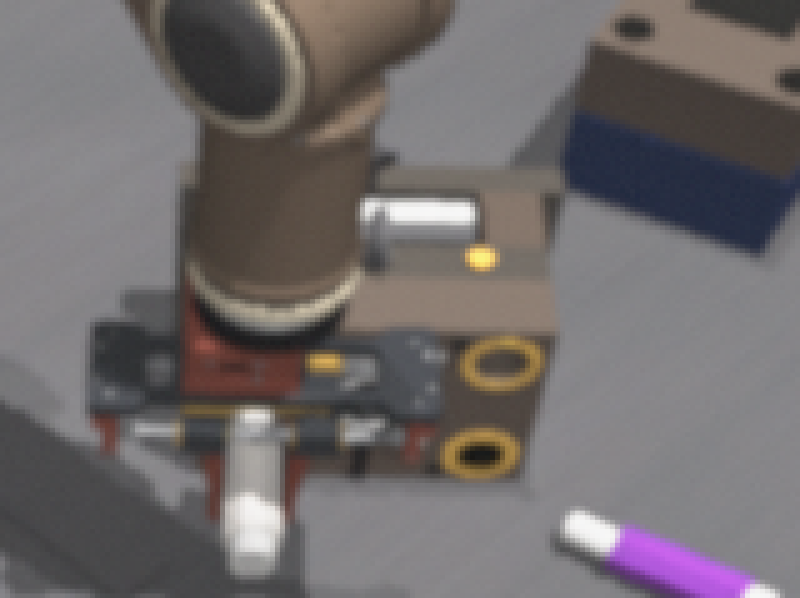

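View pics/w5.png

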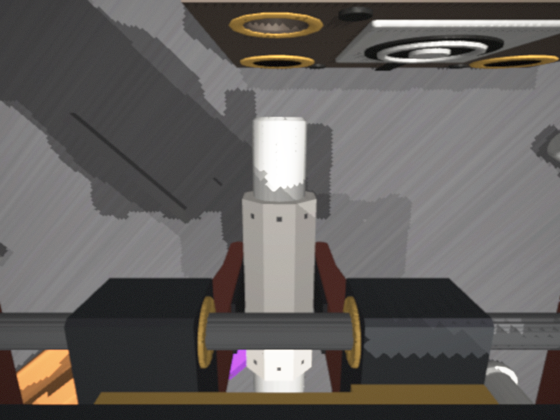

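```bash
python3 - <<'E'
from h import *
p=np.load('pics/w5p.npy'); d=np.load('pics/w5d.npy'); T=np.load('pics/w5T.npy'); C=manip.get_calibration('wrist')['tool_from_camera']
hsv=cv2.cvtColor(p,cv2.COLOR_RGB2HSV)
br=(hsv[...,0]>12)&(hsv[...,0]<32)&(hsv[...,1]>110)&(hsv[...,2]>70); br[48:]=0; br[:,:200]=0; br[:,350:]=0
cs,_=cv2.findContours(br.astype(np.uint8),cv2.RETR_EXTERNAL,cv2.CHAIN_APPROX_NONE)
k=max(cs,key=len); el=cv2.fitEllipse(k); print('outer',el,cv2.boundingRect(k))
X=cloud('wrist',d,C) # tool coords
m=np.zeros(br.shape,np.uint8); cv2.drawContours(m,[k],-1,1,-1); Q=X[(m>0)&br]
print('ring tool coords mean',Q.mean(0), 'mid x',(Q[:,0].min()+Q[:,0].max())/2,'range',Q.min(0),Q.max(0))
g=(hsv[...,1]<50)&(hsv[...,2]>120)
for v in (124,135,145,155,165,178,205,220,235,250):
    row=np.flatnonzero((hsv[v,:,1]<60)&(np.abs(X[v,:,1]-(-.035))<.025)&(np.arange(560)>235)&(np.arange(560)<325))
    print(v,row.min(),row.max(),(row.min()+row.max())/2,'tool x mid',((X[v,row.min()+2,0]+X[v,row.max()-2,0])/2*1e3).round(2),'topy',(np.median(X[v,276:283,1])*1e3).round(2),'z',(np.median(X[v,276:283,2])*1e3).round(1))
E
```

```text
outer ((275.6126403808594, 24.48729133605957), (25.906694412231445, 94.66873168945312), 90.10283660888672) (229, 12, 95, 27)
ring tool coords mean [-0.00088349 -0.02301794  0.10155279] mid x -0.0008263044236682237 range [-0.01843829 -0.16261927  0.06870915] [0.01678568 0.00284183 0.1076766 ]
124 252 306 279.0 tool x mid 0.38 topy -30.31 z 66.5
135 252 305 278.5 tool x mid 0.06 topy -30.05 z 62.6
145 252 305 278.5 tool x mid 0.03 topy -30.13 z 58.9
155 252 305 278.5 tool x mid 0.06 topy -30.14 z 55.1
165 252 305 278.5 tool x mid 0.05 topy -30.11 z 51.3
178 253 304 278.5 tool x mid 0.07 topy -29.92 z 46.3
205 242 315 278.5 tool x mid 0.19 topy -34.58 z 36.7
220 243 314 278.5 tool x mid 0.09 topy -33.96 z 30.6
235 243 314 278.5 tool x mid 0.08 topy -34.21 z 24.6
250 243 314 278.5 tool x mid 0.03 topy -34.86 z 18.6
```

```bash
python3 - <<'E'
from h import *
p=np.load('pics/w5p.npy'); d=np.load('pics/w5d.npy'); C=manip.get_calibration('wrist')['tool_from_camera']; c,f=cam('wrist')
hsv=cv2.cvtColor(p,cv2.COLOR_RGB2HSV)
for v in (140,160,230): print(v,p[v,238:258].mean(-1).astype(int),p[v,300:320].mean(-1).astype(int))
br=(hsv[...,0]>12)&(hsv[...,0]<32)&(hsv[...,1]>110)&(hsv[...,2]>70)&(d>.1)&(d<.2); br[48:]=0; br[:,:200]=0; br[:,350:]=0
cs,h=cv2.findContours(br.astype(np.uint8),cv2.RETR_CCOMP,cv2.CHAIN_APPROX_NONE)
X=cloud('wrist',d,C); Q=X[br]; 
# plane fit & circle fit of contour rays on plane
cc=np.median(Q,0); q=Q[np.linalg.norm(Q-cc,axis=1)<.03]; cc=q.mean(0); w,V=np.linalg.eigh(np.cov((q-cc).T)); n=V[:,0]; print('plane',cc,n,w**.5)
for nn,lab in ((n,'fit'),(np.array([0,0,1.]),'nominal')):
  for k in cs:
    if len(k)<60: continue
    k=k[:,0].astype(float); r=np.stack([(k[:,0]-c['cx'])/f,-(k[:,1]-c['cy'])/f,-np.ones(len(k))],-1)@C[:3,:3].T
    s=((cc-C[:3,3])@nn)/(r@nn); P=C[:3,3]+r*s[:,None]
    A=np.c_[2*P[:,:2],np.ones(len(P))]; x=np.linalg.lstsq(A,(P[:,:2]**2).sum(1),rcond=None)[0]; print(lab,len(k),'circle tool xy mm',x[:2]*1e3,'dia',2e3*np.sqrt(x[2]+x[0]**2+x[1]**2))
E
```

```text
140 [ 74  75  75  79  87  83  80  82  87  89  87  85  84  88 101 130 156 173
 184 193] [238 234 230 224 202 163 121  91  83  87  86  86  86  87  89  89  89  85
  85  85]
160 [ 72  73  70  71  71  72  73  72  71  71  70  69  68  71  90 122 155 178
 190 200] [234 230 224 211 179 139 102  86  84  86  85  86  85  86  87  86  86  88
  85  86]
230 [ 70  71  71  73  97 137 153 156 155 157 155 156 156 156 157 154 155 156
 156 157] [154 155 154 155 156 155 154 155 153 155 156 156 155 155 152 135 120 117
 115 116]
plane [-0.00088992 -0.02212592  0.10176265] [ 2.72307195e-04 -8.46050633e-03  9.99964172e-01] [0.00064766 0.01006614 0.01147376]
fit 195 circle tool xy mm [ -0.91090689 -19.61070409] dia 37.317554391337524
fit 135 circle tool xy mm [ -0.85328003 -20.16027174] dia 24.074364974762418
nominal 195 circle tool xy mm [ -0.9035735  -19.77571253] dia 36.35782605982839
nominal 135 circle tool xy mm [ -0.85307451 -20.25800252] dia 23.505115881216515
```

```bash
python3 - <<'E'
from h import *
C=manip.get_calibration('wrist')['tool_from_camera']; c,f=cam('wrist'); print(c['cx'],c['cy'],f)
def pt(u,v,z):
    r=C[:3,:3]@np.array([(u-c['cx'])/f,-(v-c['cy'])/f,-1]); s=(z-C[2,3])/r[2]; return (C[:3,3]+r*s)*1e3,s
for u,v in ((229,24.5),(324,24.5),(275.6,24.5),(275.6,12),(275.6,38)): print(u,v,pt(u,v,.1018))
r=C[:3,:3]
print(C)
# gauge tip / handle at axis height y=-.0187
def py(u,v,y):
    r=C[:3,:3]@np.array([(u-c['cx'])/f,-(v-c['cy'])/f,-1]); s=(y-C[1,3])/r[1]; return (C[:3,3]+r*s)*1e3
for u,v in ((252.7,140),(306,140),(253,160),(305.5,160),(242.5,230),(314.6,230)): print(u,v,py(u,v,-.0187))
E
```

```text
278.8035440594066 210.61358799384524 347.0000375730601
229 24.5 (array([-17.98614116, -22.2001665 , 101.8       ]), np.float64(0.1271183642430577))
324 24.5 (array([ 16.83272126, -22.08264835, 101.8       ]), np.float64(0.12724808268712673))
275.6 24.5 (array([ -0.91544782, -22.14255071, 101.8       ]), np.float64(0.12718196148966054))
275.6 12 (array([ -0.78840821, -37.67366399, 101.8       ]), np.float64(0.11217677329547442))
275.6 38 (array([-1.09727032e+00,  8.59961156e-02,  1.01800000e+02]), np.float64(0.14865779019363637))
[[ 9.99999257e-01  1.12735745e-03 -4.64671300e-04  1.22710264e-04]
 [-7.39811642e-04  2.58013146e-01 -9.66141123e-01 -1.62619274e-01]
 [-9.69295085e-04  9.66140748e-01  2.58013788e-01  6.87091513e-02]
 [ 0.00000000e+00  0.00000000e+00  0.00000000e+00  1.00000000e+00]]
252.7 140 [-10.40698622 -18.7         60.04408878]
306 140 [ 11.29473622 -18.7         60.02208556]
253 160 [-10.44834813 -18.7         51.93198002]
305.5 160 [ 11.24432397 -18.7         51.90908133]
242.5 230 [-15.63597913 -18.7         21.54933666]
314.6 230 [ 15.78443902 -18.7         21.51126085]
```

```bash
python3 - <<'E'
from h import *
a=[manip.get_calibration('wrist')['tool_from_camera'][0,3] for _ in range(3)]; print(a)
e,z=-.0013,-.0004
manip.move_straight(cmd(.036,e,z),v=.06); manip.wait(.3); s=manip.read_state(); print(s['time_s'],*dec(s))
f0=dec(s)[1]
for a in np.arange(35,26,-1.):
    manip.move_straight(cmd(a/1e3,e,z),v=.03); r=dec(); df=r[1]-f0
    print(a,r[0],df.round(2),r[2])
    if df[0]>5 or np.hypot(df[1],df[2])>8: break
print(manip.read_state()['time_s'])
E
```

```text
[np.float64(0.00012271026434218513), np.float64(0.00012271026434218513), np.float64(0.00012271026434218513)]
16.4 [36.31 -1.35 -0.41] [-0.14 -0.09 -2.77] [-0.052  0.038  0.024] [ 1.e-04 -1.e-04 -1.e+00]
35.0 [34.98 -1.3  -0.44] [ 0.77  0.64 -0.09] [-0.047 -0.001  0.034]
34.0 [33.91 -1.29 -0.42] [-0.35  1.2  -0.04] [-0.054 -0.01   0.029]
33.0 [32.89 -1.33 -0.43] [0.17 0.27 0.52] [-0.029  0.014 -0.002]
32.0 [31.9  -1.31 -0.41] [ 0.06  0.31 -0.36] [-0.042  0.01  -0.001]
31.0 [30.93 -1.29 -0.4 ] [-0.02 -0.62 -0.45] [-0.013  0.015  0.042]
30.0 [29.92 -1.29 -0.4 ] [ 0.91  0.41 -0.01] [-0.088  0.066 -0.001]
29.0 [28.91 -1.32 -0.42] [ 0.3  -0.39 -0.13] [-0.091  0.031  0.002]
28.0 [27.94 -1.28 -0.4 ] [0.69 0.3  0.46] [-0.074  0.007  0.016]
27.0 [26.94 -1.29 -0.4 ] [0.87 0.12 0.22] [-0.045  0.045 -0.007]
18.65
```

```bash
python3 - <<'E'
from h import *
e,z=-.0013,-.0004
f0=np.array([-.1,0,-2.7])
for a in list(np.arange(24,5,-3.))+[4.5,3,2]:
    manip.move_straight(cmd(a/1e3,e,z),v=.03); r=dec(); df=r[1]-f0
    print(a,r[0],df.round(2),r[2],r[3])
    if df[0]>5 or np.hypot(df[1],df[2])>8: break
print(manip.read_state()['time_s'])
E
```

```text
24.0 [23.72 -1.29 -0.43] [0.24 0.23 0.04] [-0.073 -0.022  0.011] [-2.e-04  1.e-04 -1.e+00]
21.0 [20.75 -1.24 -0.41] [ 1.36  0.67 -0.17] [-0.077  0.001  0.018] [-1.e-04  1.e-04 -1.e+00]
18.0 [17.75 -1.25 -0.4 ] [ 0.55  0.46 -0.18] [-0.069  0.024  0.013] [-1.e-04  1.e-04 -1.e+00]
15.0 [14.76 -1.28 -0.42] [ 0.41  0.21 -0.13] [-0.035 -0.04   0.032] [-1.e-04  1.e-04 -1.e+00]
12.0 [11.76 -1.28 -0.41] [-0.36 -0.66 -1.08] [ 0.002 -0.025  0.029] [-1.e-04  0.e+00 -1.e+00]
9.0 [ 8.76 -1.28 -0.4 ] [-0.62  0.86 -0.55] [-0.053 -0.005 -0.019] [-1.e-04  1.e-04 -1.e+00]
6.0 [ 5.77 -1.28 -0.42] [0.09 0.05 0.02] [ 0.015  0.016 -0.052] [-1.e-04  1.e-04 -1.e+00]
4.5 [ 4.4  -1.27 -0.4 ] [-0.38  0.89 -0.44] [-0.089 -0.036  0.011] [-0.  0. -1.]
3 [ 2.88 -1.28 -0.41] [ 0.16  1.28 -0.73] [-0.011  0.039 -0.047] [-1.e-04  0.e+00 -1.e+00]
2 [ 1.96 -1.31 -0.4 ] [-0.19  0.08  0.05] [-0.026 -0.072  0.023] [-0.  0. -1.]
21.15
```

```bash
python3 - <<'E'
from h import *
e,z=-.0013,-.0004
f0=np.array([-.1,0,-2.7])
def av(n=4):
    A=[]
    for _ in range(n): manip.wait(.03); A.append(dec()[1])
    return np.mean(A,0)-f0
for a in np.arange(1.5,-4.1,-.4):
    manip.move_straight(cmd(a/1e3,e,z),v=.02); r=dec(); df=av()
    print(a.round(1),r[0],df.round(2),r[2])
    if df[0]>5 or np.hypot(df[1],df[2])>6: break
manip.wait(.2); print(dec()); s=manip.read_state(); print(s['time_s'],s['opening'])
shot('w6')
for n in('scene','side'):
    P,d=manip.grab_frame(n); cv2.imwrite(f'pics/{n}6.png',P[:,:,::-1])
p=cv2.imread('pics/side6.png'); cv2.imwrite('pics/side6c.png',cv2.resize(p[100:260,130:330],None,fx=4,fy=3.7,interpolation=3))
E
```

```text
1.5 [ 1.44 -1.29 -0.42] [-0.19 -0.33 -0.15] [ 0.011 -0.031 -0.009]
1.1 [ 1.08 -1.34 -0.42] [0.32 0.32 0.33] [-0.065  0.084 -0.041]
0.7 [ 0.66 -1.32 -0.41] [ 0.03  0.07 -0.17] [-0.009 -0.034  0.007]
0.3 [ 0.27 -1.32 -0.4 ] [-0.21 -0.02  0.12] [-0.057 -0.031  0.019]
-0.1 [-0.12 -1.3  -0.4 ] [ 0.17 -0.34 -0.57] [-0.047  0.027  0.016]
-0.5 [-0.53 -1.27 -0.38] [ 0.09 -0.38 -0.12] [-0.04   0.016  0.002]
-0.9 [-0.94 -1.29 -0.4 ] [ 0.16  0.58 -0.12] [-0.004 -0.054  0.008]
-1.3 [-1.34 -1.31 -0.4 ] [ 0.2  -0.55 -0.09] [-0.029  0.031  0.023]
-1.7 [-1.71 -1.28 -0.39] [ 0.13  0.46 -0.18] [-0.057  0.056  0.006]
-2.1 [-2.12 -1.29 -0.39] [-0.23  0.04  0.23] [-0.043  0.04  -0.019]
-2.5 [-2.56 -1.32 -0.42] [ 0.12 -0.42  0.03] [-0.01   0.033 -0.002]
-2.9 [-2.79 -1.3  -0.36] [ 0.96 -0.22 -0.85] [-0.174 -0.046  0.022]
-3.3 [-2.81 -1.31 -0.35] [ 3.96  0.27 -0.75] [-0.53  -0.483  0.062]
-3.7 [-2.82 -1.27 -0.3 ] [ 5.65  0.26 -1.61] [-0.886 -0.814  0.059]
(array([-2.83, -1.26, -0.3 ]), array([ 6.12, -0.26, -4.4 ]), array([-0.908, -0.766,  0.015]), array([ 1.1e-03, -5.0e-04, -1.0e+00]))
26.7167 0.0295424888483546
```

View pics/w6.png

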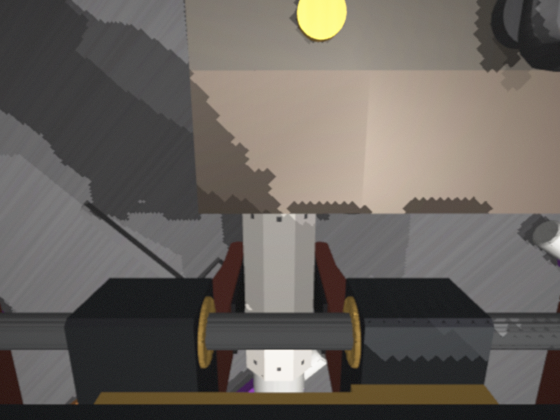

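View pics/side6c.png

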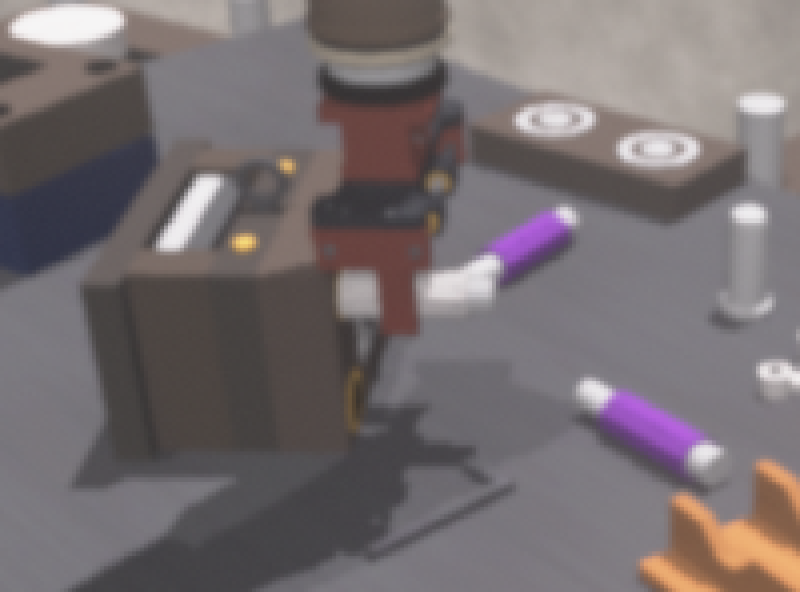

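```bash
python3 - <<'E'
from h import *
e0,z0=-.0013,-.0004; a=-.0013
f0=np.array([-.1,0,-2.7])
def go(e,z,n=5):
    manip.move_straight(cmd(a,e,z),v=.02); A=[];F=[]
    for _ in range(n): manip.wait(.03); r=dec(); A.append(r[0]);F.append(r[1])
    return np.mean(A,0).round(3),(np.mean(F,0)-f0).round(2)
print('c',go(e0,z0))
for ax,sg in ((0,1),(0,-1),(1,1),(1,-1)):
    for k in (.35,.5,.65,.8,.95):
        r=go(e0+(ax==0)*sg*k/1e3,z0+(ax==1)*sg*k/1e3)
        print(ax,sg*k,*r)
        if abs(r[1][1+ax])>1.5: break
    go(e0,z0,1)
print('c',go(e0,z0),manip.read_state()['time_s'])
E
```

```text
c (array([-1.83 , -1.32 , -0.484]), array([0.23, 0.38, 0.05]))
0 0.35 [-1.346 -0.954 -0.406] [ 0.29  0.03 -0.18]
0 0.5 [-1.29  -0.806 -0.406] [ 0.21 -0.23 -0.04]
0 0.65 [-1.302 -0.646 -0.394] [-0.16 -0.4  -0.26]
0 0.8 [-1.308 -0.578 -0.424] [ 0.44 -0.47  0.02]
0 0.95 [-1.294 -0.512 -0.44 ] [ 0.18 -1.31 -0.06]
0 -0.35 [-1.292 -1.492 -0.35 ] [-0.08  0.52  0.08]
0 -0.5 [-1.274 -1.564 -0.322] [-0.1   1.56 -0.11]
1 0.35 [-1.286 -1.434 -0.082] [ 0.29 -0.18  0.07]
1 0.5 [-1.294 -1.312  0.094] [ 0.25 -0.06  0.12]
1 0.65 [-1.31  -1.304  0.248] [-0.11 -0.15 -0.34]
1 0.8 [-1.314 -1.312  0.388] [-0.09  0.1  -0.07]
1 0.95 [-1.3   -1.334  0.508] [ 0.34  0.   -1.12]
1 -0.35 [-1.256 -1.252 -0.662] [ 0.23 -0.07  1.45]
1 -0.5 [-1.23  -1.228 -0.808] [ 0.37 -0.24  2.16]
c (array([-1.362, -1.356, -0.464]), array([ 0.04,  0.12, -0.31])) 34.6833
```

```bash
python3 - <<'E'
from h import *
e,z=-.00103,-.0001
manip.move_straight(cmd(-.0013,e,z),v=.02)
manip.move_straight(cmd(.045,e,z),v=.06)
print(manip.read_state()['time_s'],*dec())
manip.move_straight(cmd(.085,e,.05),v=.2)
o=down(MY,1)
manip.reach(cmd(.085,e,.05),o)
print(manip.read_state()['time_s'],*dec())
manip.move_straight(cmd(.02,e,z,.056),v=.12,orientation=o)
manip.move_straight(cmd(.009,e,z,.056),v=.04)
manip.wait(.3)
s=manip.read_state(); print(s['time_s'],*dec(s,.056),s['orientation'],o,s['opening'])
shot('w7')
E
```

```text
35.8583 [44.65 -1.06 -0.19] [ 0.55  0.05 -2.52] [-0.043 -0.005  0.009] [-4.e-04  2.e-04 -1.e+00]
38.5083 [84.78 -1.17 49.73] [-0.06 -0.57 -2.59] [0.038 0.101 0.004] [-6.e-04  1.e-04 -1.e+00]
39.9667 [ 9.15 -1.07 -0.08] [-1.14 -0.37 -4.2 ] [ 0.03   0.206 -0.037] [ 1.e-04 -1.e-04 -1.e+00] [-1.57065160e+00  1.58820296e-05 -2.38221940e+00] [-1.5707963267948966, 0, np.float64(-2.382025363121861)] 0.02946728488160942
```

View pics/w7.png

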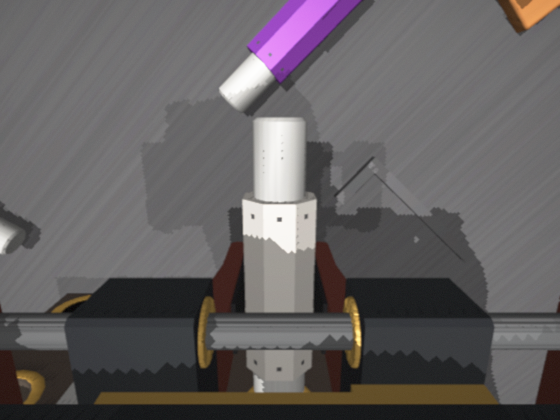

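```bash
python3 - <<'E'
from h import *
e,z=-.00103,-.0001
def av(n=4,b=.056):
    A=[];P=[]
    for _ in range(n): manip.wait(.03); r=dec(None,b); A.append(r[1]);P.append(r[0])
    return np.mean(P,0),np.mean(A,0)
P,f0=av(6); print(f0.round(2))
a=6.;t=[]
while a>-7:
    manip.move_straight(cmd(a/1e3,e,z,.056),v=.02); P,F=av(3); df=F-f0; print(round(a,1),P.round(2),df.round(2))
    if df[0]>5.5: break
    a-= .7 if (df[0]<1.2 and a>-.5) else .4 if df[0]<3 else .25
print(manip.read_state()['time_s'])
E
```

```text
[ 0.18  0.01 -2.57]
6.0 [ 5.89 -0.98 -0.1 ] [ 0.06  0.42 -0.38]
5.3 [ 5.29 -1.03 -0.1 ] [-0.   -0.16 -0.31]
4.6 [ 4.58 -1.03 -0.11] [-0.43 -0.01 -0.05]
3.9 [ 3.87 -1.02 -0.1 ] [-0.32  0.18 -0.13]
3.2 [ 3.19 -1.04 -0.11] [-0.4  -0.08 -0.25]
2.5 [ 2.47 -1.02 -0.1 ] [-0.16 -0.5  -0.54]
1.8 [ 1.79 -1.02 -0.09] [ 0.23 -0.42 -0.35]
1.1 [ 1.09 -1.01 -0.09] [-0.26 -0.15  0.14]
0.4 [ 0.37 -1.03 -0.1 ] [ 0.12 -0.16 -0.12]
-0.3 [-0.32 -1.02 -0.1 ] [-0.14 -0.36 -0.06]
-1.0 [-0.39 -1.    0.06] [ 3.9   0.08 -1.03]
-1.3 [-0.42 -1.01  0.1 ] [ 5.51  0.16 -1.73]
44.4667
```

```bash
python3 - <<'E'
from h import *
e,z=-.00103,-.0001; f0=np.array([.18,0,-2.57])
manip.move_straight(cmd(-.00162,e,z,.056),v=.02)
for _ in range(8):
    manip.wait(.2); r=dec(None,.056); print(r[0],(r[1]-f0).round(2),r[2],r[3])
print(manip.read_state()['time_s'],manip.read_state()['opening']); shot('w8')
P,d=manip.grab_frame('scene'); cv2.imwrite('pics/scene8.png',P[:,:,::-1])
E
```

```text
[-0.44 -1.04  0.14] [ 6.03  0.64 -1.76] [-0.982 -0.757  0.035] [ 0.0018 -0.0014 -1.    ]
[-0.39 -1.05  0.18] [ 5.01  0.37 -1.27] [-0.938 -0.751  0.013] [ 0.0019 -0.0014 -1.    ]
[-0.42 -1.01  0.16] [ 5.62  0.19 -2.23] [-0.966 -0.81   0.029] [ 0.0018 -0.0014 -1.    ]
[-0.43 -1.02  0.16] [ 5.04 -0.01 -0.93] [-0.922 -0.785  0.028] [ 0.0018 -0.0014 -1.    ]
[-0.37 -1.02  0.19] [ 5.53 -0.56 -2.2 ] [-0.991 -0.792  0.029] [ 0.0019 -0.0014 -1.    ]
[-0.42 -1.02  0.16] [ 6.26 -0.85 -0.85] [-0.944 -0.785  0.02 ] [ 0.0018 -0.0014 -1.    ]
[-0.43 -1.02  0.16] [ 6.27 -0.3  -2.01] [-1.006 -0.792  0.018] [ 0.0018 -0.0014 -1.    ]
[-0.39 -1.    0.17] [ 6.41  0.29 -1.41] [-0.971 -0.797  0.047] [ 0.0019 -0.0014 -1.    ]
46.3167 0.02953362864740173
```

View pics/w8.png

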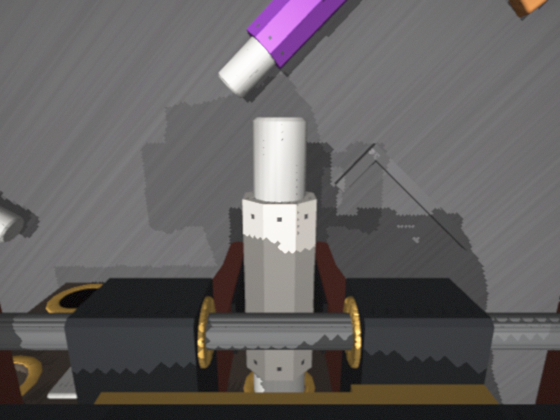

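```bash
python3 - <<'E'
from h import *
e,z=-.00103,-.0001; f0=np.array([.18,0,-2.57])
a=-.0020
for i in range(4):
    manip.move_straight(cmd(a,e,z,.056),v=.02); F=[]
    for _ in range(8): manip.wait(.04); F.append(dec(None,.056)[1]-f0)
    m=np.mean(F,0); print(a,m.round(2)); 
    if m[0]>6.9: break
    a-=.0003
F=[]
for _ in range(14): manip.wait(.1); r=dec(None,.056);F.append(r[1]-f0)
F=np.array(F);print(F[:,0].round(1),F.mean(0).round(2),r)
print(manip.read_state()['time_s'],manip.read_state()['opening'])
E
```

```text
-0.002 [ 6.75  0.16 -2.1 ]
-0.0023 [ 7.86 -0.01 -2.02]
[8.9 8.2 8.5 8.5 8.1 7.  8.3 7.5 8.6 8.  7.5 7.4 7.8 8.1] [ 8.03 -0.05 -2.1 ] (array([-0.38, -1.01,  0.32]), array([ 8.3 ,  0.43, -4.83]), array([-1.251, -1.027,  0.016]), array([ 0.0029, -0.0022, -1.    ]))
48.9833 0.029599445908865374
```

```bash
python3 - <<'E'
from h import *
e,z=-.00103,-.0001
manip.move_straight(cmd(.004,e,z,.056),v=.04)
manip.move_straight(cmd(.06,e,.08,.056),v=.2)
gy=np.radians(-7.6); o=down(gy,1); y=np.array([-np.sin(gy),np.cos(gy),0])
c=np.array([.52505,-.1796,.047-OFF])
manip.reach(c+[0,0,.10],o)
manip.move_straight(c+[0,0,.05],v=.15,orientation=o); manip.wait(.3)
s=manip.read_state(); print(s['time_s'],s['tcp_pos']-c,s['orientation']-o,s['force'].round(2),s['moment'].round(3)); shot('w9')
E
```

```text
51.625 [ 4.57708493e-04 -3.31360335e-05  5.06834190e-02] [0.00118614 0.00012379 0.00011419] [ 0.56  0.33 -2.02] [-0.006  0.167 -0.003]
```

View pics/w9.png

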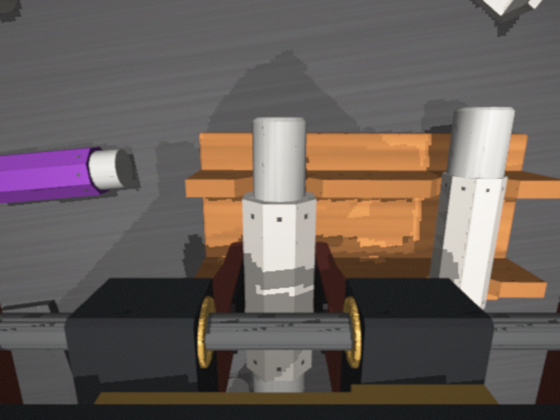

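Aligned over the empty bay as at lift-off; lowering gently.

```bash
python3 - <<'E'
from h import *
c=np.array([.52505,-.1796,.047-OFF])
manip.move_straight(c+[0,0,.008],v=.1); 
for dz in (4,2,1,.4,0):
    manip.move_straight(c+[0,0,dz/1e3],v=.02); manip.wait(.1); s=manip.read_state(); print(dz,(s['tcp_pos']-c)*1e3,s['force'].round(2),s['moment'].round(3))
    if s['force'][2]>4: break
manip.move_gripper(0.0,8); manip.wait(.1); s=manip.read_state(); print(s['force'].round(2))
manip.move_gripper(.036); manip.wait(.1); manip.move_gripper(.06); manip.wait(.1)
s=manip.read_state(); print(s['time_s'],s['force'].round(2),s['opening'])
manip.move_straight(c+[0,0,.07],v=.1); manip.move_straight(c+[0,0,.18],v=.25)
manip.wait(.3); shot('w10')
for n in('scene','side'):
    P,d=manip.grab_frame(n); cv2.imwrite(f'pics/{n}10.png',P[:,:,::-1])
print(manip.read_state()['time_s'])
E
python3 m2.py w10 | grep -v '^\[(' 
```

```text
4 [0.12594602 0.0449972  4.17424679] [ 0.42 -1.45 -2.97] [-0.028  0.206  0.017]
2 [0.00313001 0.01022439 1.97754585] [ 0.41  0.75 -3.57] [ 0.012  0.116 -0.065]
1 [-0.02220928 -0.05846214  1.00506452] [ 1.17  0.38 -2.83] [-0.018  0.123 -0.036]
0.4 [-0.04147655 -0.01102188  0.39372013] [ 0.53  0.81 -3.02] [-0.013  0.158 -0.061]
0 [ 0.04421753 -0.02701724  0.0323108 ] [-0.59 -1.05 -2.45] [ 0.006  0.049 -0.052]
[-0.6   1.11 -2.09]
55.5333 [-0.83 -0.89 -0.29] 0.06018543579521438
57.425
bbox [ 263  117   32  138 3859]
axis pt [ 0.5336384  -0.18129297] ang -7.555852 mod180 -7.555855
ends [ 0.46942395 -0.17277528] [ 0.59620771 -0.18959243] len 0.12789423941628292 origin est from nogo [ 0.52493771 -0.18013887] from go [ 0.52483287 -0.18012496]
```

View pics/w10.png

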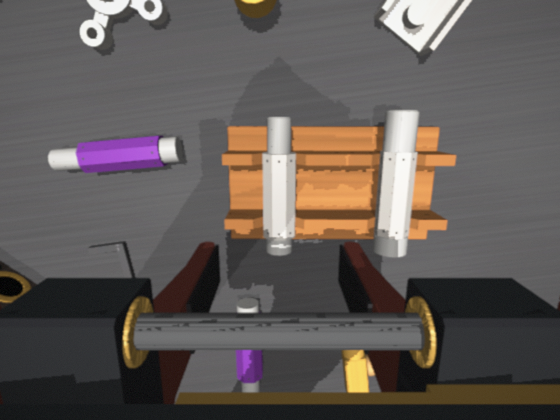

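View pics/scene10.png

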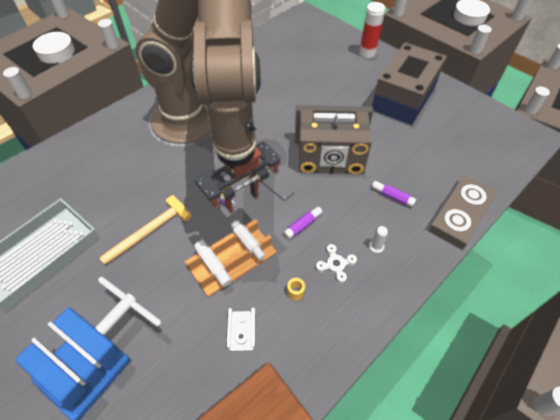

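Gauge is back in its bay (small one at image ~(279,185), level, within 0.5 mm of its start), and the bystanders are unmoved. Handing in.

```bash
python3 - <<'E'
from workcell import manip
manip.finish_job()
E
```

```text
the job is handed in; nothing more can be done
```

I checked the smaller upper bushing with the smaller gauge, laid the gauge back in its bay, and handed the job in with the clock at about 57.5 s.

- **Go end:** It slid in with forces within sensor noise. The shoulder seated at about 6 N, with the motion stopping dead on contact, and the wrist picture showed the handle against the face. While it was in, I nudged it gently sideways and up and down (about 2 N at most) to find the bore centre, then drew it out.
- **No-go end:** I turned the gauge end for end and pressed its end face on that centre, within about 0.3 mm as best I can tell. It was refused, first at about 5.7 N for about 2 s, then at about 8 N (readings 7.0 to 8.9) for another 1.7 s. The tool tilted about 0.2° under the push.
- **Return:** The gauge lies in its own bay, within about 0.5 mm and 0.1° of where it started by the wrist camera. The gripper was open and clear, and the last pictures show nothing else moved.

**Disagreements:**
- My camera estimate of the bushing was about 1.5 mm off sideways from where the bore was found to be. A closer wrist view corrected that before insertion.
- The shoulder met the face 2.8 mm deeper than estimated, while the no-go face met it only 0.4 mm deeper. I put this down to about 1.6 mm in the camera estimate of the face and about 1.2 mm in how I held the gauge lengthwise. Both contacts were found by force, so neither affected the check.

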